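# Seat the mirror plate on its three-ball kinematic base

## Robot

A 6-joint arm with a two-finger parallel gripper is mounted at the origin on a cart in front of the work surface, level with it; the furniture and walls round the work are solid. World frame = base frame: x ahead of the robot, y to its left, z up, the work surface at z = 0. Lengths are in m, angles in rad, forces in N, time in s.
With the tool pointing down it reaches from about 0.35 to 0.95 m from the base axis. Payload 17.4 kg.
Tool frame: the origin (TCP) lies between the finger pads; the fingertips stand 11 mm ahead of it and the grasp point (between the pads) lies 8 mm behind it (r.tip_reach is the distance from the TCP to the fingertips, in m); z points along the fingers, y is the line along which they close (so a half turn about z gives the same grasp; the last joint's range is limited). The gripper opens to 93 mm and grips with 3 to 60 N. Pads are 15 mm wide; open, the fingers measure 128 mm over their backs; the gripper's body (75 mm by 188 mm) begins 65 mm behind the grasp point.
Start: joints at [-1.253, 0.116, 1.442, -0, 1.584, -0.038], TCP at [0.235, -0.633, 0.23] pointing down, gripper open.
Joint ranges: [-2.83, 2.83], [-0.83, 2.19], [0.07, 2.5], [-1.14, 4.28], [0.01, 3], [-2.97, 2.97]. Speed limits (rad/s): [1.89, 1.89, 2.22, 3.14, 3.14, 3.14].

## Interface

Orientations are given as [roll, pitch, yaw] about the fixed x, y, z axes, in that order (R = Rz(yaw) Ry(pitch) Rx(roll)).
In Python, from cell import r gives the robot as it stands. The module is installed in compiled form; this text tells all that it offers.
- The arm moves only by the tool send_rows, never from a script. Its argument "commands" is a list of rows, each an object of numbers: "rx", "ry", "rz": the turn, a rotation vector about the tool's x, y, z in degrees; "tx", "ty", "tz": the shift along the tool's x, y, z in m; "jaw": the finger opening in m, from 0 to 0.093. A call has 1 to 12 rows; each row shifts and turns the commanded pose from where the row before left it, along the tool's axes as they then stand; what a row does not reach is not made up. A row lasts 1/10 s, in which the tool goes at most 50 mm and 8.59 degrees, less where a joint would pass 70% of its speed; a pose out of reach is approached as far as the arm can. A call is refused whole if a number of a shift passes 0.05 or a number of a turn 8.59, either way. A call with a gripper value outside its range is refused whole. The fingers move at their own pace and stop on an object; "squeeze" is the grip in N (left out, the last holds). Time passes only in rows, so rows that do not move let the fingers close. It gives the time, the measured TCP pose, the force, the opening and the grip force at its end, in the units of the state.
- r.observe(): the state, without advancing time (a new reading comes with each control period).
- r.capture(name): name is "side" or "top" or "wrist"; returns a dict with "img" (480x640x3 uint8, red, green, blue), "fx", "fy", "cx", "cy" (pixels), "world_to_cam" (4x4, takes a point from world to camera coordinates). Camera axes: x right, y down, z forward; pixel columns grow to the right and rows downward; lengths in m; the calibration is good to about 2 mm. A picture is of the moment at which its call begins. There is no depth.
- r.sign_off(): hands the job in; it is judged then, once.
The state is a dict: "clock": time; "joint_pos": joint angles; "dq": joint speeds; "joint_efforts": joint torques, N m; "tool_pos": TCP position; "tool_rot": TCP orientation; "contact_force": force on the tool from outside, world axes, zero at the start; "ft_torque": the same for the moment, N m; "grip_width": opening from 0.0 (shut) to 1.0 (fully open); "grasp_force": force on a finger pad.
Only numpy, scipy, OpenCV 4.12 (cv2) and the standard library are available. Lean on these libraries where they do the work, as an engineer would, in place of code of your own. Each camera call takes 0.05 s, during which the arm holds its last target. There are 200 camera calls.

## Task

Put the plate that carries the mirror onto the three-ball base, its nose pointing the same way as the base's nose, and push it down past the two sprung rollers so that it sits fully home on all three balls with the rollers holding it. Leave the similar plate with the round post where it is.

Things in the scene. Friction and masses are not known exactly. Their poses are not given: they have to be found in the camera images.
- home (a point): Point 67 mm above the middle of the fixed base's underside, where point mirror_center ends up; z up, x to the base's nose. Three 16 mm steel balls, tops 28 mm over the worktop, at (x, y) (-24, 36), (-24, -36), (48, 0) mm. At x 0, y +/-64 mm two inward-leaning sprung rollers, 42 mm over the worktop, on clips with flared lips to 57 mm. Pushing the plate down between them takes 5 to 20 N.
- mirror_center (a point): Centre (half-way up) of the upright aluminium mirror housing on the loose mirror plate (0.35 kg): block 24 (x) x 40 (y) x 60 mm high, round mirror 35 mm across on its -x face, two brass screws on its +x face. x points to the plate's nose, z up. 30 mm above the plate's upper face, 49 mm above the worktop at the start. Grip its y sides, 40 mm apart, in the upper half, clear of the clips' lips.
- mirror_nose (a point): Tip of the mirror plate's nose, 67 mm along x and 33 mm below mirror_center, same axes. From mirror_center the 6 mm thick plate spans x -44 to 26, y +/-63 mm with its round side bars, then a nose 44 mm wide. Three V-grooves below fit the balls and centre it within about 6 mm and 6 degrees. In its last 7 mm down, the rollers close over the side bars and pull it home.
- post_center (a point): Centre (half-way up) of the round aluminium post, 26 mm across and 60 mm high, on the other loose plate, which has the same outline as the mirror plate but no mirror. Not to be used; leave it in place.
Not all that is in view belongs to the job. Leave any blue look-alike of the part that bears home alone.

How it is judged:
By the outcome, as a careful person would: the job done as asked, in the order asked, and still so for the second after the job is handed in, with the robot touching nothing.
It also fails if it takes over 38 s, if anything falls off the work surface, if the arm or the gripper's body presses on something with over 40 N, if the wrist force passes 120 N, or if a joint passes its speed limit or range.

## Working session

There is one attempt and no reset: what is moved stays moved. The work goes in short steps, Python scripts to look and compute and a tool call to move; the robot and the scene stay as the last step left them, time stands still between calls to the robot, and variables do not carry over. Pictures are saved under pics/ and viewed, at most 10 in all, crops included, and the job is handed in when it is done.

Besides the shell and the picture viewer there is one more tool, called as name([rows], argument=value, ...), one row to a line, values as JSON. send_rows: Moves the arm, as the interface text tells. Its arguments: {"type":"object","properties":{"commands":{"type":"array"},"squeeze":{"type":"number"}},"required":["commands"]}

```bash
mkdir -p pics; cat > h.py <<'E'
import numpy as np,cv2
from cell import r
def cap(n,f=None):
    c=r.capture(n)
    if f: cv2.imwrite('pics/'+f,c['img'][:,:,::-1])
    return c
def ray(c,u,v):
    M=np.array(c['world_to_cam']);R=M[:3,:3];o=-R.T@M[:3,3]
    return o,R.T@np.array([(u-c['cx'])/c['fx'],(v-c['cy'])/c['fy'],1.])
def onz(c,u,v,z):
    o,d=ray(c,u,v);return o+d*(z-o[2])/d[2]
def tri(c1,p1,c2,p2):
    (o1,d1),(o2,d2)=ray(c1,*p1),ray(c2,*p2)
    s=np.linalg.lstsq(np.c_[d1,-d2],o2-o1,rcond=None)[0]
    a,b=o1+d1*s[0],o2+d2*s[1];return (a+b)/2,np.linalg.norm(a-b)
def proj(c,p):
    q=np.array(c['world_to_cam'])@np.r_[p,1];return c['fx']*q[0]/q[2]+c['cx'],c['fy']*q[1]/q[2]+c['cy']
E
python3 - <<'E'
from h import *
for n in('top','side'):
    c=cap(n,n+'0.png');print(n,c['fx'],c['cx'],c['cy'],np.round(ray(c,0,0)[0],3))
    for p in((0,0),(639,0),(0,479),(639,479)):print(onz(c,*p,0).round(2))
print(r.observe())
E
```

```text
top 586.3293142398446 314.17095009359764 237.61179991948794 [0.228 0.181 1.492]
[1.27 1.12 0.  ]
[ 1.3  -0.73 -0.  ]
[-0.02  0.93  0.  ]
[ 0.   -0.59  0.  ]
side 472.5344528982701 311.09337216461614 241.99976401905448 [-0.068  1.324  0.7  ]
[-15.92  11.04   0.  ]
[ 2.98 49.75  0.  ]
[0.68 1.09 0.  ]
[-0.28  0.6   0.  ]
{'clock': 0.1, 'joint_pos': array([-1.25279345e+00,  1.16433748e-01,  1.44222115e+00, -1.46281647e-05,
        1.58403729e+00, -3.77985591e-02]), 'dq': array([-0.00132916, -0.00044198,  0.00063479, -0.00026607, -0.00213812,
        0.00048519]), 'joint_efforts': array([ 2.46962343e-03, -7.22889376e+01, -6.23864508e+01,  7.80356093e-02,
        2.27609550e-02, -1.16833799e-04]), 'tool_pos': array([ 0.23505905, -0.63254467,  0.22896781]), 'tool_rot': array([-3.14049336e+00, -2.69340830e-05,  3.55801233e-01]), 'contact_force': array([-0.48216854,  0.57570943,  0.55287703]), 'ft_torque': array([ 0.01465455,  0.00361339, -0.03810522]), 'grasp_force': 0.0, 'grip_width': 1.0007198687142012}
```

View pics/top0.png

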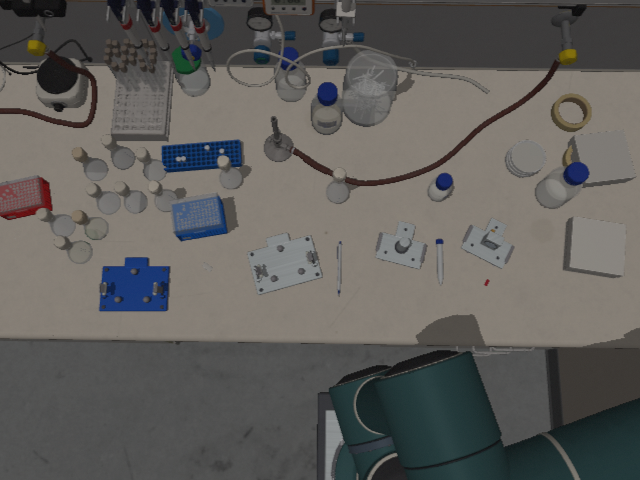

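View pics/side0.png

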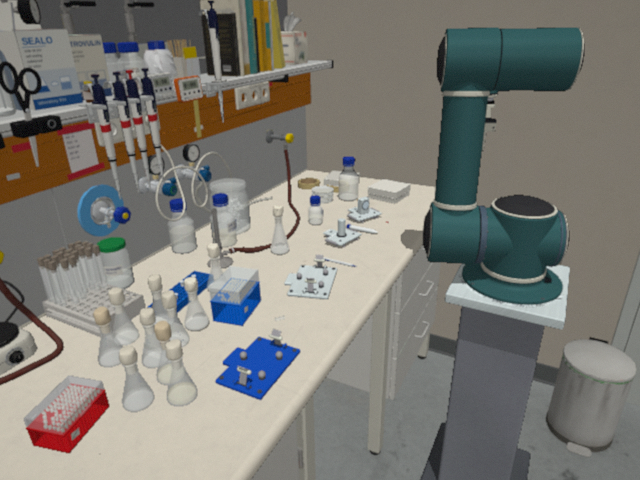

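The top view shows these:
- Grey base: about (285,263), nose up near (281,238).
- Blue look-alike base: (134,287), to be left alone.
- Plate with the round post: (402,245).
- Plate with a rectangular block: (489,242), nose up near (498,224). It fits the mirror plate.

I'll confirm it in a crop.

```bash
python3 - <<'E'
from h import *
c=cap('top');s=cap('side')
a=cv2.resize(c['img'][210:300,240:330],(400,400),interpolation=cv2.INTER_CUBIC)
b=cv2.resize(c['img'][210:280,450:520],(400,400),interpolation=cv2.INTER_CUBIC)
d=cv2.resize(s['img'][240:310,260:350],(400,200*2*70//90//2*1),interpolation=cv2.INTER_CUBIC)
e=cv2.resize(s['img'][190:260,310:400],(400,d.shape[0]),interpolation=cv2.INTER_CUBIC)
cv2.imwrite('pics/crop1.png',np.vstack([np.hstack([a,b]),np.hstack([d,e])])[:,:,::-1]);print(d.shape)
E
```

```text
(155, 400, 3)
```

View pics/crop1.png

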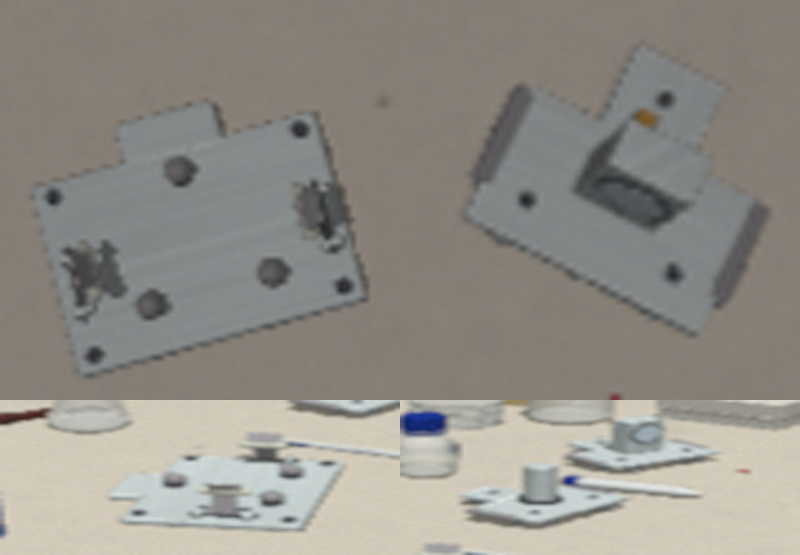

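The crop confirms it. The plate at top right has a block with brass at (640,120) on the nose side and a round mirror facing away from the nose. The base's balls are at crop pixels (180,171), (152,304) and (272,271).

```bash
python3 - <<'E'
from h import *
c=cap('top')
def w(u,v,s,ox,oy,z):return onz(c,(u+.5)/s-.5+ox,(v+.5)/s-.5+oy,z)[:2]
b=[w(u,v,400/90,240,210,.02) for u,v in((180,171),(152,304),(272,271))]
print(np.round(b,4),[np.linalg.norm(b[i]-b[j]).round(4) for i,j in((0,1),(0,2),(1,2))])
x=b[0]-(b[1]+b[2])/2;th=np.arctan2(x[1],x[0]);print('base',(np.mean(b,0)),np.degrees(th))
m=lambda u,v,z=.019:w(u-400,v,400/70,450,210,z)
nose=(m(643,43)+m(727,90))/2;back=(m(465,215)+m(697,335))/2;x=nose-back;t2=np.arctan2(x[1],x[0])
e=m(697,335)-m(465,215);t3=np.arctan2(e[1],e[0])+np.pi/2
print('mirror len',np.linalg.norm(x),np.linalg.norm(e),np.degrees(t2),np.degrees(t3))
print('centre',back+x*44/111)
q=[m(622+0,122,.079),m(713,160,.079),m(680,207,.079),m(590,178,.079)]
print(np.round(q,4),np.mean(q,0))
print(np.linalg.norm(back))
E
```

```text
[[0.5462 0.2804]
 [0.4682 0.294 ]
 [0.4884 0.2259]] [np.float64(0.0791), np.float64(0.0794), np.float64(0.0711)]
base [0.50094877 0.26677488] 16.735532015537682
mirror len 0.11027445819522691 0.11414244266793916 -28.155937373227335 -27.746449026006996
centre [ 0.56799815 -0.2551738 ]
[[ 0.5851 -0.2389]
 [ 0.5687 -0.2773]
 [ 0.5477 -0.2619]
 [ 0.5599 -0.2238]] [ 0.56534192 -0.25047908]
0.5790842132620391
```

send_rows([
  {"rz": 8.07, "jaw": 0.093},
  {"rz": 8.07},
  {"rz": 8.07},
  {"rz": 8.07},
  {"rz": 8.07},
  {"rz": 8.07},
  {"tz": 0.0},
])

```text
schema error: expected keys rx, ry, rz, tx, ty, tz, jaw
```

send_rows([
  {"tx": 0.006, "ty": -0.025},
  {"tx": 0.01, "ty": -0.042},
  {"tx": 0.01, "ty": -0.043},
  {"tx": 0.01, "ty": -0.043},
  {"tx": 0.01, "ty": -0.043},
  {"tx": 0.01, "ty": -0.043},
  {"tx": 0.01, "ty": -0.043},
  {"tx": 0.01, "ty": -0.043},
  {"tx": 0.01, "ty": -0.043},
  {"tx": 0.01, "ty": -0.043},
  {"tx": 0.01, "ty": -0.043},
  {"tx": 0.009, "ty": -0.036},
])

```text
schema error: expected keys rx, ry, rz, tx, ty, tz, jaw
```

send_rows([
  {"tz": 0},
  {"tz": 0},
  {"tz": 0},
])

```text
schema error: expected keys rx, ry, rz, tx, ty, tz, jaw
```

```bash
python3 - <<'E'
from h import *
c=cap('wrist','w1.png');o=r.observe();print(o['clock'],o['tool_pos'],np.degrees(o['tool_rot']),c['fx'],ray(c,320,240))
print(proj(c,[.567,-.254,.079]))
E
```

```text
0.3 [ 0.23510751 -0.63268572  0.22939295] [-1.79978900e+02 -2.76329313e-03  2.03847047e+01] 392.41841911849247 (array([ 0.30726495, -0.60598755,  0.38499292]), array([-0.24959965, -0.0904215 , -0.9641751 ]))
(np.float64(-165.0171095629757), np.float64(-640.3040536694216))
```

View pics/w1.png

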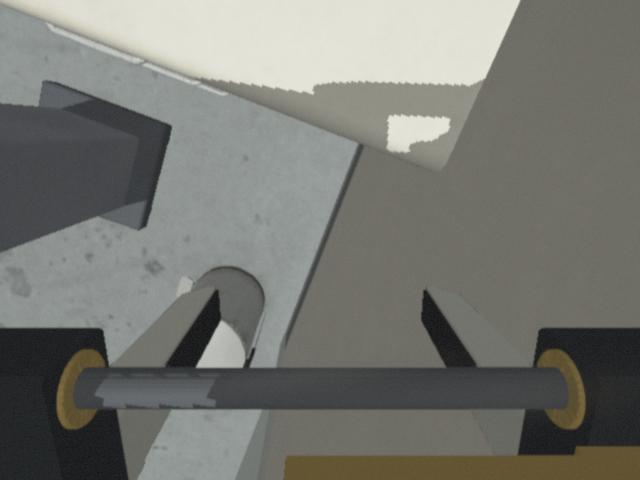

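That picture was from the start pose, because the rows were refused: every key is required. I'll resend them with all keys.

send_rows([
  {"rx": 0, "ry": 0, "rz": 8.07, "tx": 0, "ty": 0, "tz": 0, "jaw": 0.093},
  {"rx": 0, "ry": 0, "rz": 8.07, "tx": 0, "ty": 0, "tz": 0, "jaw": 0.093},
  {"rx": 0, "ry": 0, "rz": 8.07, "tx": 0, "ty": 0, "tz": 0, "jaw": 0.093},
  {"rx": 0, "ry": 0, "rz": 8.07, "tx": 0, "ty": 0, "tz": 0, "jaw": 0.093},
  {"rx": 0, "ry": 0, "rz": 8.07, "tx": 0, "ty": 0, "tz": 0, "jaw": 0.093},
  {"rx": 0, "ry": 0, "rz": 8.07, "tx": 0, "ty": 0, "tz": 0, "jaw": 0.093},
])

```text
clock: 0.9
tool_pos: [0.2351, -0.6327, 0.2295]
tool_rot: [-3.141, 0.0, -0.495]
contact_force: [-0.2, 0.4, 0.4]
grip_width: 1.0
grasp_force: 0.0
```

send_rows([
  {"rx": 0, "ry": 0, "rz": 0, "tx": 0.006, "ty": -0.025, "tz": 0, "jaw": 0.093},
  {"rx": 0, "ry": 0, "rz": 0, "tx": 0.01, "ty": -0.042, "tz": 0, "jaw": 0.093},
  {"rx": 0, "ry": 0, "rz": 0, "tx": 0.01, "ty": -0.043, "tz": 0, "jaw": 0.093},
  {"rx": 0, "ry": 0, "rz": 0, "tx": 0.01, "ty": -0.043, "tz": 0, "jaw": 0.093},
  {"rx": 0, "ry": 0, "rz": 0, "tx": 0.01, "ty": -0.043, "tz": 0, "jaw": 0.093},
  {"rx": 0, "ry": 0, "rz": 0, "tx": 0.01, "ty": -0.043, "tz": 0, "jaw": 0.093},
  {"rx": 0, "ry": 0, "rz": 0, "tx": 0.01, "ty": -0.043, "tz": 0, "jaw": 0.093},
  {"rx": 0, "ry": 0, "rz": 0, "tx": 0.01, "ty": -0.043, "tz": 0, "jaw": 0.093},
  {"rx": 0, "ry": 0, "rz": 0, "tx": 0.01, "ty": -0.043, "tz": 0, "jaw": 0.093},
  {"rx": 0, "ry": 0, "rz": 0, "tx": 0.01, "ty": -0.043, "tz": 0, "jaw": 0.093},
  {"rx": 0, "ry": 0, "rz": 0, "tx": 0.01, "ty": -0.043, "tz": 0, "jaw": 0.093},
  {"rx": 0, "ry": 0, "rz": 0, "tx": 0.009, "ty": -0.036, "tz": 0, "jaw": 0.093},
])

```text
clock: 2.1
tool_pos: [0.5681, -0.2523, 0.2298]
tool_rot: [-3.141, -0.0, -0.489]
contact_force: [0.9, -0.4, -0.1]
grip_width: 0.998
grasp_force: 0.0
```

send_rows([
  {"rx": 0, "ry": 0, "rz": 0, "tx": 0, "ty": 0, "tz": 0, "jaw": 0.093},
  {"rx": 0, "ry": 0, "rz": 0, "tx": 0, "ty": 0, "tz": 0, "jaw": 0.093},
  {"rx": 0, "ry": 0, "rz": 0, "tx": 0, "ty": 0, "tz": 0, "jaw": 0.093},
])

```text
clock: 2.4
tool_pos: [0.5664, -0.2549, 0.2296]
tool_rot: [3.141, 0.0, -0.49]
contact_force: [0.4, -0.3, 0.4]
grip_width: 0.998
grasp_force: 0.0
```

```bash
python3 - <<'E'
from h import *
c=cap('wrist','w2.png');o=r.observe();print(o['clock'],o['tool_pos'],np.degrees(o['tool_rot']))
print(proj(c,[.567,-.254,.079]))
E
```

```text
2.45 [ 0.56634277 -0.25510581  0.22969177] [ 1.79991422e+02 -1.01001711e-03 -2.80948090e+01]
(np.float64(319.53752431103976), np.float64(230.9022839801501))
```

View pics/w2.png

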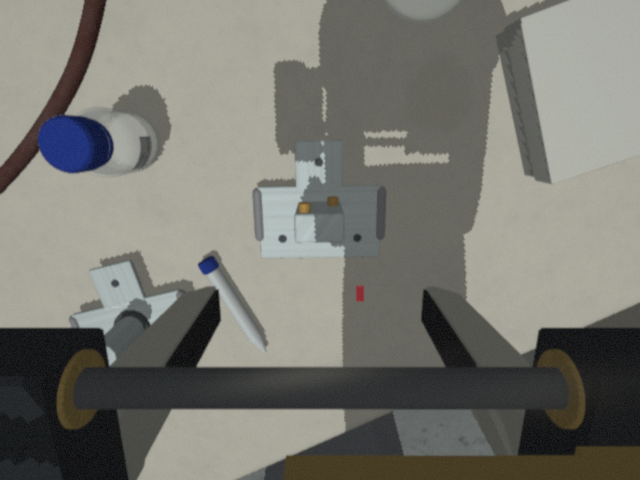

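The mirror plate is square to the gripper and centred near column 319. The housing top is at about (320,231), against a predicted (319.5,231), so I'll descend and grip.

send_rows([
  {"rx": 0, "ry": 0, "rz": 0, "tx": 0, "ty": 0, "tz": 0.02, "jaw": 0.093},
  {"rx": 0, "ry": 0, "rz": 0, "tx": 0, "ty": 0, "tz": 0.03, "jaw": 0.093},
  {"rx": 0, "ry": 0, "rz": 0, "tx": 0, "ty": 0, "tz": 0.03, "jaw": 0.093},
  {"rx": 0, "ry": 0, "rz": 0, "tx": 0, "ty": 0, "tz": 0.03, "jaw": 0.093},
  {"rx": 0, "ry": 0, "rz": 0, "tx": 0, "ty": 0, "tz": 0.03, "jaw": 0.093},
  {"rx": 0, "ry": 0, "rz": 0, "tx": 0, "ty": 0, "tz": 0.02, "jaw": 0.093},
  {"rx": 0, "ry": 0, "rz": 0, "tx": 0, "ty": 0, "tz": 0.012, "jaw": 0.093},
  {"rx": 0, "ry": 0, "rz": 0, "tx": 0, "ty": 0, "tz": 0, "jaw": 0.093},
  {"rx": 0, "ry": 0, "rz": 0, "tx": 0, "ty": 0, "tz": 0, "jaw": 0.093},
])

```text
clock: 3.35
tool_pos: [0.5671, -0.2548, 0.0587]
tool_rot: [-3.142, -0.001, -0.49]
contact_force: [0.3, 0.1, 0.6]
grip_width: 1.002
grasp_force: 0.0
```

send_rows([
  {"rx": 0, "ry": 0, "rz": 0, "tx": 0, "ty": 0, "tz": 0, "jaw": 0.05},
  {"rx": 0, "ry": 0, "rz": 0, "tx": 0, "ty": 0, "tz": 0, "jaw": 0.05},
  {"rx": 0, "ry": 0, "rz": 0, "tx": 0, "ty": 0, "tz": 0, "jaw": 0.05},
  {"rx": 0, "ry": 0, "rz": 0, "tx": 0, "ty": 0, "tz": 0, "jaw": 0.042},
  {"rx": 0, "ry": 0, "rz": 0, "tx": 0, "ty": 0, "tz": 0, "jaw": 0.03},
  {"rx": 0, "ry": 0, "rz": 0, "tx": 0, "ty": 0, "tz": 0, "jaw": 0.03},
  {"rx": 0, "ry": 0, "rz": 0, "tx": 0, "ty": 0, "tz": 0, "jaw": 0.02},
  {"rx": 0, "ry": 0, "rz": 0, "tx": 0, "ty": 0, "tz": 0, "jaw": 0.02},
], squeeze=50)

```text
clock: 4.15
tool_pos: [0.5669, -0.2542, 0.0577]
tool_rot: [-3.142, 0.0, -0.489]
contact_force: [-0.5, 0.7, 0.5]
grip_width: 0.423
grasp_force: 49.9
```

send_rows([
  {"rx": 0, "ry": 0, "rz": 0, "tx": 0, "ty": 0, "tz": -0.015, "jaw": 0.02},
  {"rx": 0, "ry": 0, "rz": 0, "tx": 0, "ty": 0, "tz": -0.03, "jaw": 0.02},
  {"rx": 0, "ry": 0, "rz": 0, "tx": 0, "ty": 0, "tz": -0.03, "jaw": 0.02},
  {"rx": 0, "ry": 0, "rz": 0, "tx": 0, "ty": 0, "tz": -0.03, "jaw": 0.02},
  {"rx": 0, "ry": 0, "rz": 0, "tx": 0, "ty": 0, "tz": -0.015, "jaw": 0.02},
  {"rx": 0, "ry": 0, "rz": 0, "tx": 0, "ty": 0, "tz": -0.01, "jaw": 0.02},
])

```text
clock: 4.75
tool_pos: [0.5671, -0.2543, 0.1892]
tool_rot: [-3.142, -0.001, -0.489]
contact_force: [0.4, 1.0, -3.6]
grip_width: 0.427
grasp_force: 49.9
```

send_rows([
  {"rx": 0, "ry": 0, "rz": 0, "tx": -0.0108, "ty": -0.0153, "tz": 0, "jaw": 0.02},
  {"rx": 0, "ry": 0, "rz": 0, "tx": -0.0108, "ty": -0.0153, "tz": 0, "jaw": 0.02},
  {"rx": 0, "ry": 0, "rz": 0, "tx": -0.0217, "ty": -0.0306, "tz": 0, "jaw": 0.02},
  {"rx": 0, "ry": 0, "rz": 0, "tx": -0.0217, "ty": -0.0306, "tz": 0, "jaw": 0.02},
  {"rx": 0, "ry": 0, "rz": 0, "tx": -0.0217, "ty": -0.0306, "tz": 0, "jaw": 0.02},
  {"rx": 0, "ry": 0, "rz": 0, "tx": -0.0217, "ty": -0.0306, "tz": 0, "jaw": 0.02},
  {"rx": 0, "ry": 0, "rz": 0, "tx": -0.0217, "ty": -0.0306, "tz": 0, "jaw": 0.02},
  {"rx": 0, "ry": 0, "rz": 0, "tx": -0.0217, "ty": -0.0306, "tz": 0, "jaw": 0.02},
])

```text
clock: 5.55
tool_pos: [0.5322, 0.0086, 0.1863]
tool_rot: [3.141, 0.002, -0.489]
contact_force: [1.1, 1.0, -2.8]
grip_width: 0.424
grasp_force: 49.9
```

send_rows([
  {"rx": 0, "ry": 0, "rz": 0, "tx": -0.0217, "ty": -0.0306, "tz": 0, "jaw": 0.02},
  {"rx": 0, "ry": 0, "rz": 0, "tx": -0.0217, "ty": -0.0306, "tz": 0, "jaw": 0.02},
  {"rx": 0, "ry": 0, "rz": 0, "tx": -0.0217, "ty": -0.0306, "tz": 0, "jaw": 0.02},
  {"rx": 0, "ry": 0, "rz": 0, "tx": -0.0217, "ty": -0.0306, "tz": 0, "jaw": 0.02},
  {"rx": 0, "ry": 0, "rz": 0, "tx": -0.0217, "ty": -0.0306, "tz": 0, "jaw": 0.02},
  {"rx": 0, "ry": 0, "rz": 0, "tx": -0.0217, "ty": -0.0306, "tz": 0, "jaw": 0.02},
  {"rx": 0, "ry": 0, "rz": 0, "tx": -0.0108, "ty": -0.0153, "tz": 0, "jaw": 0.02},
  {"rx": 0, "ry": 0, "rz": 0, "tx": -0.0108, "ty": -0.0153, "tz": 0, "jaw": 0.02},
])

```text
clock: 6.35
tool_pos: [0.4984, 0.2684, 0.1862]
tool_rot: [3.14, 0.001, -0.487]
contact_force: [0.7, 0.6, -3.1]
grip_width: 0.427
grasp_force: 49.9
```

send_rows([
  {"rx": 0, "ry": 0, "rz": -5, "tx": 0, "ty": 0, "tz": 0, "jaw": 0.02},
  {"rx": 0, "ry": 0, "rz": -7, "tx": 0, "ty": 0, "tz": 0, "jaw": 0.02},
  {"rx": 0, "ry": 0, "rz": -7, "tx": 0, "ty": 0, "tz": 0, "jaw": 0.02},
  {"rx": 0, "ry": 0, "rz": -7, "tx": 0, "ty": 0, "tz": 0, "jaw": 0.02},
  {"rx": 0, "ry": 0, "rz": -7, "tx": 0, "ty": 0, "tz": 0, "jaw": 0.02},
  {"rx": 0, "ry": 0, "rz": -7, "tx": 0, "ty": 0, "tz": 0, "jaw": 0.02},
  {"rx": 0, "ry": 0, "rz": -4.75, "tx": 0, "ty": 0, "tz": 0, "jaw": 0.02},
  {"rx": 0, "ry": 0, "rz": 0, "tx": 0, "ty": 0, "tz": 0, "jaw": 0.02},
  {"rx": 0, "ry": 0, "rz": 0, "tx": 0, "ty": 0, "tz": 0, "jaw": 0.02},
  {"rx": 0, "ry": 0, "rz": 0, "tx": 0, "ty": 0, "tz": 0, "jaw": 0.02},
])

```text
clock: 7.35
tool_pos: [0.4998, 0.2668, 0.1872]
tool_rot: [3.142, 0.001, 0.29]
contact_force: [-0.3, -0.8, -3.1]
grip_width: 0.426
grasp_force: 49.9
```

```bash
python3 - <<'E'
from h import *
c=cap('wrist','w3.png');o=r.observe();print(o['clock'],o['tool_pos'],np.degrees(o['tool_rot']),o['contact_force'],o['grasp_force'])
th=np.radians(16.7)
for n,p in(('noseball',(.048,0)),('base c',(0,0)),('clipL',(0,.064)),('clipR',(0,-.064))):
    q=np.array([.501,.2668])+[p[0]*np.cos(th)-p[1]*np.sin(th),p[0]*np.sin(th)+p[1]*np.cos(th)]
    print(n,np.round(proj(c,[*q,.02 if n[0]!='c' else .042])))
E
```

```text
7.4 [0.4999698  0.26669087 0.18736035] [1.79997718e+02 2.22169137e-02 1.66363523e+01] [ 0.04582841  0.03038082 -2.44761348] 49.934002161026
noseball [321. 167.]
base c [321. 225.]
clipL [240. 231.]
clipR [402. 231.]
```

View pics/w3.png

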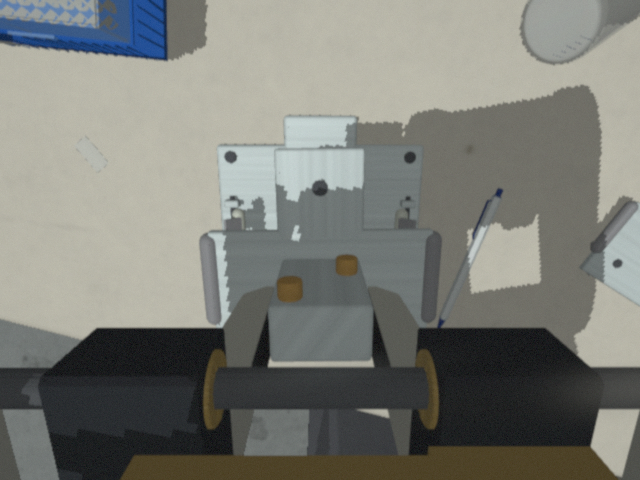

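The mirror plate (nose edge at row 149, side bars at columns 202 to 440) is centred and square over the base (columns 219 to 422). I'll check how the plate sits along the tool x axis, using its nose edge and the base's own features.

```bash
python3 - <<'E'
from h import *
c=cap('wrist');t=cap('top');o=r.observe();p=o['tool_pos'];y=o['tool_rot'][2];X=np.array([np.cos(y),np.sin(y)]);Y=np.array([-X[1],X[0]])
f=lambda q:(np.round((q[:2]-p[:2])@X,4),np.round((q[:2]-p[:2])@Y,4))
print('plate nose',f(onz(c,319,149,p[2]-.0577+.019)))
for u in(202,440):print('bar back end',f(onz(c,u,300,p[2]-.0577+.016)))
# base: holes/nose edge in wrist (top face height unknown ~.012), and same from top crop
for u,v in((231,157),(410,157),(321,116)):print('base',f(onz(c,u,v,.012)))
w=lambda u,v:onz(t,(u+.5)/(400/90)-.5+240,(v+.5)/(400/90)-.5+210,.012)
for u,v in((54,197),(300,129),(168,112)):print('top',f(w(u,v)))
E
```

```text
plate nose (np.float64(0.0687), np.float64(0.0009))
bar back end (np.float64(-0.0114), np.float64(0.0648))
bar back end (np.float64(-0.0115), np.float64(-0.0649))
base (np.float64(0.0567), np.float64(0.074))
base (np.float64(0.0565), np.float64(-0.0737))
base (np.float64(0.0888), np.float64(-0.0003))
top (np.float64(0.0548), np.float64(0.0744))
top (np.float64(0.0551), np.float64(-0.0738))
top (np.float64(0.0858), np.float64(-0.0023))
```

send_rows([
  {"rx": 0, "ry": 0, "rz": 0, "tx": 0.001, "ty": 0, "tz": 0.012, "jaw": 0.02},
  {"rx": 0, "ry": 0, "rz": 0, "tx": 0, "ty": 0, "tz": 0.022, "jaw": 0.02},
  {"rx": 0, "ry": 0, "rz": 0, "tx": 0, "ty": 0, "tz": 0.022, "jaw": 0.02},
  {"rx": 0, "ry": 0, "rz": 0, "tx": 0, "ty": 0, "tz": 0.018, "jaw": 0.02},
  {"rx": 0, "ry": 0, "rz": 0, "tx": 0, "ty": 0, "tz": 0.012, "jaw": 0.02},
  {"rx": 0, "ry": 0, "rz": 0, "tx": 0, "ty": 0, "tz": 0, "jaw": 0.02},
  {"rx": 0, "ry": 0, "rz": 0, "tx": 0, "ty": 0, "tz": 0, "jaw": 0.02},
])

```text
clock: 8.2
tool_pos: [0.5014, 0.2669, 0.102]
tool_rot: [-3.142, -0.0, 0.292]
contact_force: [0.5, 0.6, -2.6]
grip_width: 0.428
grasp_force: 49.9
```

send_rows([
  {"rx": 0, "ry": 0, "rz": 0, "tx": 0, "ty": 0, "tz": 0.003, "jaw": 0.02},
  {"rx": 0, "ry": 0, "rz": 0, "tx": 0, "ty": 0, "tz": 0.003, "jaw": 0.02},
  {"rx": 0, "ry": 0, "rz": 0, "tx": 0, "ty": 0, "tz": 0.003, "jaw": 0.02},
  {"rx": 0, "ry": 0, "rz": 0, "tx": 0, "ty": 0, "tz": 0.003, "jaw": 0.02},
  {"rx": 0, "ry": 0, "rz": 0, "tx": 0, "ty": 0, "tz": 0, "jaw": 0.02},
  {"rx": 0, "ry": 0, "rz": 0, "tx": 0, "ty": 0, "tz": 0, "jaw": 0.02},
])

```text
clock: 8.8
tool_pos: [0.5022, 0.2672, 0.0912]
tool_rot: [-3.141, -0.003, 0.292]
contact_force: [1.9, 0.2, 7.5]
grip_width: 0.432
grasp_force: 49.9
```

send_rows([
  {"rx": 0, "ry": 0, "rz": 0, "tx": 0, "ty": 0, "tz": 0.0015, "jaw": 0.02},
  {"rx": 0, "ry": 0, "rz": 0, "tx": 0, "ty": 0, "tz": 0.0015, "jaw": 0.02},
  {"rx": 0, "ry": 0, "rz": 0, "tx": 0, "ty": 0, "tz": 0.0015, "jaw": 0.02},
  {"rx": 0, "ry": 0, "rz": 0, "tx": 0, "ty": 0, "tz": 0, "jaw": 0.02},
  {"rx": 0, "ry": 0, "rz": 0, "tx": 0, "ty": 0, "tz": 0, "jaw": 0.02},
])

```text
clock: 9.3
tool_pos: [0.5011, 0.2668, 0.0847]
tool_rot: [3.142, 0.001, 0.292]
contact_force: [1.7, 1.3, -5.4]
grip_width: 0.424
grasp_force: 49.9
```

send_rows([
  {"rx": 0, "ry": 0, "rz": 0, "tx": 0, "ty": 0, "tz": 0.0015, "jaw": 0.02},
  {"rx": 0, "ry": 0, "rz": 0, "tx": 0, "ty": 0, "tz": 0.0015, "jaw": 0.02},
  {"rx": 0, "ry": 0, "rz": 0, "tx": 0, "ty": 0, "tz": 0.0015, "jaw": 0.02},
  {"rx": 0, "ry": 0, "rz": 0, "tx": 0, "ty": 0, "tz": 0, "jaw": 0.02},
  {"rx": 0, "ry": 0, "rz": 0, "tx": 0, "ty": 0, "tz": 0, "jaw": 0.02},
])

```text
clock: 9.8
tool_pos: [0.501, 0.2667, 0.0801]
tool_rot: [3.141, 0.001, 0.292]
contact_force: [-0.7, 0.5, -8.4]
grip_width: 0.426
grasp_force: 49.9
```

send_rows([
  {"rx": 0, "ry": 0, "rz": 0, "tx": 0, "ty": 0, "tz": 0.001, "jaw": 0.02},
  {"rx": 0, "ry": 0, "rz": 0, "tx": 0, "ty": 0, "tz": 0.001, "jaw": 0.02},
  {"rx": 0, "ry": 0, "rz": 0, "tx": 0, "ty": 0, "tz": 0.001, "jaw": 0.02},
  {"rx": 0, "ry": 0, "rz": 0, "tx": 0, "ty": 0, "tz": 0, "jaw": 0.02},
  {"rx": 0, "ry": 0, "rz": 0, "tx": 0, "ty": 0, "tz": 0, "jaw": 0.02},
])

```text
clock: 10.3
tool_pos: [0.5012, 0.2668, 0.0775]
tool_rot: [-3.142, 0.0, 0.292]
contact_force: [1.3, 0.3, -8.9]
grip_width: 0.427
grasp_force: 49.9
```

send_rows([
  {"rx": 0, "ry": 0, "rz": 0, "tx": 0, "ty": 0, "tz": 0.001, "jaw": 0.02},
  {"rx": 0, "ry": 0, "rz": 0, "tx": 0, "ty": 0, "tz": 0.001, "jaw": 0.02},
  {"rx": 0, "ry": 0, "rz": 0, "tx": 0, "ty": 0, "tz": 0, "jaw": 0.02},
  {"rx": 0, "ry": 0, "rz": 0, "tx": 0, "ty": 0, "tz": 0, "jaw": 0.02},
])

```text
clock: 10.7
tool_pos: [0.501, 0.2672, 0.0762]
tool_rot: [-3.141, 0.0, 0.292]
contact_force: [-6.9, 1.6, 1.2]
grip_width: 0.428
grasp_force: 49.9
```

send_rows([
  {"rx": 0, "ry": 0, "rz": 0, "tx": 0, "ty": 0, "tz": 0.0006, "jaw": 0.02},
  {"rx": 0, "ry": 0, "rz": 0, "tx": 0, "ty": 0, "tz": 0, "jaw": 0.02},
  {"rx": 0, "ry": 0, "rz": 0, "tx": 0, "ty": 0, "tz": 0, "jaw": 0.02},
])

```text
clock: 11.0
tool_pos: [0.501, 0.2673, 0.076]
tool_rot: [-3.141, 0.0, 0.292]
contact_force: [-8.2, 1.5, 7.3]
grip_width: 0.427
grasp_force: 50.0
```

The plate met the balls at the expected height. I'll ease the −8 N sideways load, press lightly, then let go.

send_rows([
  {"rx": 0, "ry": 0, "rz": 0, "tx": -0.0008, "ty": 0, "tz": 0.0005, "jaw": 0.02},
  {"rx": 0, "ry": 0, "rz": 0, "tx": 0, "ty": 0, "tz": 0.0005, "jaw": 0.02},
  {"rx": 0, "ry": 0, "rz": 0, "tx": 0, "ty": 0, "tz": 0, "jaw": 0.02},
  {"rx": 0, "ry": 0, "rz": 0, "tx": 0, "ty": 0, "tz": 0, "jaw": 0.02},
])

```text
clock: 11.4
tool_pos: [0.5008, 0.2673, 0.0759]
tool_rot: [-3.14, -0.002, 0.292]
contact_force: [-7.6, 1.5, 11.3]
grip_width: 0.429
grasp_force: 50.0
```

send_rows([
  {"rx": 0, "ry": 0, "rz": 0, "tx": 0, "ty": 0, "tz": 0, "jaw": 0.06},
  {"rx": 0, "ry": 0, "rz": 0, "tx": 0, "ty": 0, "tz": 0, "jaw": 0.06},
  {"rx": 0, "ry": 0, "rz": 0, "tx": 0, "ty": 0, "tz": 0, "jaw": 0.06},
  {"rx": 0, "ry": 0, "rz": 0, "tx": 0, "ty": 0, "tz": 0, "jaw": 0.06},
])

```text
clock: 11.8
tool_pos: [0.5006, 0.2666, 0.0741]
tool_rot: [3.142, -0.0, 0.292]
contact_force: [-0.1, -0.1, 0.8]
grip_width: 0.641
grasp_force: 0.0
```

send_rows([
  {"rx": 0, "ry": 0, "rz": 0, "tx": 0, "ty": 0, "tz": -0.01, "jaw": 0.06},
  {"rx": 0, "ry": 0, "rz": 0, "tx": 0, "ty": 0, "tz": -0.02, "jaw": 0.06},
  {"rx": 0, "ry": 0, "rz": 0, "tx": 0, "ty": 0, "tz": -0.03, "jaw": 0.06},
  {"rx": 0, "ry": 0, "rz": 0, "tx": 0, "ty": 0, "tz": -0.03, "jaw": 0.06},
  {"rx": 0, "ry": 0, "rz": 0, "tx": 0, "ty": 0, "tz": -0.03, "jaw": 0.06},
  {"rx": 0, "ry": 0, "rz": 0, "tx": 0, "ty": 0, "tz": -0.02, "jaw": 0.06},
  {"rx": 0, "ry": 0, "rz": 0, "tx": 0, "ty": 0, "tz": 0, "jaw": 0.06},
  {"rx": 0, "ry": 0, "rz": 0, "tx": 0, "ty": 0, "tz": 0, "jaw": 0.06},
])

```text
clock: 12.6
tool_pos: [0.5005, 0.2666, 0.2142]
tool_rot: [-3.142, -0.001, 0.292]
contact_force: [-0.6, -0.6, -0.6]
grip_width: 0.645
grasp_force: 0.0
```

```bash
python3 - <<'E'
from h import *
c=cap('wrist');s=cap('side');o=r.observe();print(o['clock'],o['tool_pos'],o['contact_force'])
a=cv2.resize(c['img'][80:320,160:480],(800//2,300));b=cv2.resize(s['img'][225:315,260:380],(400,300),interpolation=cv2.INTER_CUBIC)
cv2.imwrite('pics/end.png',np.hstack([a,b])[:,:,::-1])
E
```

```text
12.7 [0.50016133 0.26643611 0.2129448 ] [-1.07099215  0.13508391 -0.45488785]
```

View pics/end.png

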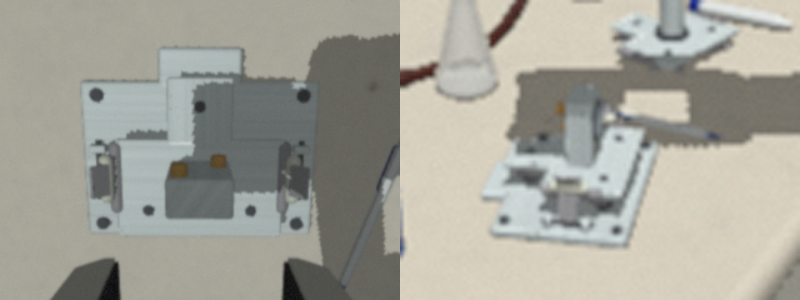

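The right half shows the side view and the left half the wrist view. The plate lies between the clips at (105,175) and (295,175), square to the base. I'll confirm it's home with a gentle push from closed fingertips on the housing top, where contact should come at TCP z of about 0.108.

send_rows([
  {"rx": 0, "ry": 0, "rz": 0, "tx": 0, "ty": 0, "tz": 0.01, "jaw": 0.0},
  {"rx": 0, "ry": 0, "rz": 0, "tx": 0, "ty": 0, "tz": 0.01, "jaw": 0.0},
  {"rx": 0, "ry": 0, "rz": 0, "tx": 0, "ty": 0, "tz": 0.015, "jaw": 0.0},
  {"rx": 0, "ry": 0, "rz": 0, "tx": 0, "ty": 0, "tz": 0.015, "jaw": 0.0},
  {"rx": 0, "ry": 0, "rz": 0, "tx": 0, "ty": 0, "tz": 0.015, "jaw": 0.0},
  {"rx": 0, "ry": 0, "rz": 0, "tx": 0, "ty": 0, "tz": 0.015, "jaw": 0.0},
  {"rx": 0, "ry": 0, "rz": 0, "tx": 0, "ty": 0, "tz": 0.015, "jaw": 0.0},
  {"rx": 0, "ry": 0, "rz": 0, "tx": 0, "ty": 0, "tz": 0, "jaw": 0.0},
  {"rx": 0, "ry": 0, "rz": 0, "tx": 0, "ty": 0, "tz": 0, "jaw": 0.0},
])

```text
clock: 13.6
tool_pos: [0.5005, 0.2666, 0.119]
tool_rot: [3.142, 0.0, 0.292]
contact_force: [0.0, 0.2, 0.2]
grip_width: 0.004
grasp_force: 0.0
```

send_rows([
  {"rx": 0, "ry": 0, "rz": 0, "tx": 0, "ty": 0, "tz": 0.002, "jaw": 0.0},
  {"rx": 0, "ry": 0, "rz": 0, "tx": 0, "ty": 0, "tz": 0.002, "jaw": 0.0},
  {"rx": 0, "ry": 0, "rz": 0, "tx": 0, "ty": 0, "tz": 0.002, "jaw": 0.0},
  {"rx": 0, "ry": 0, "rz": 0, "tx": 0, "ty": 0, "tz": 0.002, "jaw": 0.0},
  {"rx": 0, "ry": 0, "rz": 0, "tx": 0, "ty": 0, "tz": 0, "jaw": 0.0},
  {"rx": 0, "ry": 0, "rz": 0, "tx": 0, "ty": 0, "tz": 0, "jaw": 0.0},
])

```text
clock: 14.2
tool_pos: [0.5005, 0.2666, 0.1111]
tool_rot: [-3.142, -0.0, 0.292]
contact_force: [-0.3, 0.1, -0.2]
grip_width: 0.004
grasp_force: 0.0
```

send_rows([
  {"rx": 0, "ry": 0, "rz": 0, "tx": 0, "ty": 0, "tz": 0.001, "jaw": 0.0},
  {"rx": 0, "ry": 0, "rz": 0, "tx": 0, "ty": 0, "tz": 0.001, "jaw": 0.0},
  {"rx": 0, "ry": 0, "rz": 0, "tx": 0, "ty": 0, "tz": 0, "jaw": 0.0},
  {"rx": 0, "ry": 0, "rz": 0, "tx": 0, "ty": 0, "tz": 0, "jaw": 0.0},
])

```text
clock: 14.6
tool_pos: [0.5005, 0.2666, 0.109]
tool_rot: [-3.142, 0.0, 0.292]
contact_force: [0.5, -0.4, 0.1]
grip_width: 0.005
grasp_force: 0.0
```

send_rows([
  {"rx": 0, "ry": 0, "rz": 0, "tx": 0, "ty": 0, "tz": 0.001, "jaw": 0.0},
  {"rx": 0, "ry": 0, "rz": 0, "tx": 0, "ty": 0, "tz": 0, "jaw": 0.0},
  {"rx": 0, "ry": 0, "rz": 0, "tx": 0, "ty": 0, "tz": 0, "jaw": 0.0},
])

```text
clock: 14.9
tool_pos: [0.5006, 0.2667, 0.1082]
tool_rot: [-3.141, -0.0, 0.292]
contact_force: [-0.7, 0.3, 2.9]
grip_width: 0.006
grasp_force: 1.4
```

send_rows([
  {"rx": 0, "ry": 0, "rz": 0, "tx": 0, "ty": 0, "tz": 0.001, "jaw": 0.0},
  {"rx": 0, "ry": 0, "rz": 0, "tx": 0, "ty": 0, "tz": 0, "jaw": 0.0},
  {"rx": 0, "ry": 0, "rz": 0, "tx": 0, "ty": 0, "tz": 0, "jaw": 0.0},
])

```text
clock: 15.2
tool_pos: [0.5008, 0.2668, 0.1081]
tool_rot: [-3.141, -0.001, 0.292]
contact_force: [-3.1, -1.4, 11.3]
grip_width: 0.006
grasp_force: 5.5
```

Contact came at 0.1081 and it's stiff, 11 N with no give, so the plate is fully home. I'll retreat and hand in.

send_rows([
  {"rx": 0, "ry": 0, "rz": 0, "tx": 0, "ty": 0, "tz": -0.01, "jaw": 0.0},
  {"rx": 0, "ry": 0, "rz": 0, "tx": 0, "ty": 0, "tz": -0.03, "jaw": 0.0},
  {"rx": 0, "ry": 0, "rz": 0, "tx": 0, "ty": 0, "tz": -0.03, "jaw": 0.0},
  {"rx": 0, "ry": 0, "rz": 0, "tx": 0, "ty": 0, "tz": -0.02, "jaw": 0.0},
  {"rx": 0, "ry": 0, "rz": 0, "tx": 0, "ty": 0, "tz": 0, "jaw": 0.0},
  {"rx": 0, "ry": 0, "rz": 0, "tx": 0, "ty": 0, "tz": 0, "jaw": 0.0},
])

```text
clock: 15.8
tool_pos: [0.5005, 0.2666, 0.1969]
tool_rot: [3.142, -0.0, 0.292]
contact_force: [-0.0, -0.2, -0.5]
grip_width: 0.004
grasp_force: 0.0
```

```bash
python3 -c "
from cell import r
print(r.observe()['tool_pos']);print(r.sign_off())"
```

```text
[0.50045646 0.26656043 0.19688972]
the job is handed in; nothing more can be done
None
```

The mirror plate is pushed home on the grey three-ball base, its nose matching the base's nose; an 11 N push on the housing top met a firm stop at the expected height, and the job was handed in at about 16 s without touching the post plate.

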